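# Feel out the safety tab, lift the latch and load the take-back case

### The job

Put the spent orange cartridge away in the silver take-back case. The case is shut: slide its red safety tab fully aside (it gives to one side only, so feel which), swing the latch with the yellow bar up past upright so that it stands clear, and lift the lid by its green bar until it stands open. Leave the lid open with the cartridge lying inside, and do not knock or shift the other things on the ledge.

Things in the scene. Friction and masses are not known exactly. Their poses are not given: they have to be found in the camera images.
- case: Aluminium case fixed to the ledge, 220 (x) x 280 (y) x 75 mm, open-topped under its lid, walls and floor 5 mm. Origin: centre of its underside; x points to its hinge side (away from the robot at yaw 0), y along its width to the left, z up. The latch and the tab sit at y = -60 mm of the case, the lid's handle at y = +70 mm.
- safety_tab (a joint): Slide of the red tab on the lid along the case's y, m: 0 middle (start, +-0.003), ends +-0.034, 3 N, stays put. Its lip (24 mm wide, top 20 mm over the lid) covers the latch's 20 mm wide nose: the latch jams after about 0.04 rad until the tab is beyond 0.024 to either side. A hidden catch, side unknown, bars one way: the tab stops dead about 0.01 from the middle; the other way it goes to its end.
- tab_fin (a point): Grip point of the red tab: its upright fin is 16 mm wide along y, 34 mm along x, and its top is 14 mm above this point; the wider foot of the tab (40 x 50 mm) begins 25 mm below this point, the lid's top 48 mm below. With the lid shut this point lies at (-5, -60 + tab, 131) mm in the case frame.
- latch (a joint): Latch hinge in rad: 0 flat on the lid (locks it), grows as the latch is swung up and over towards the robot side, end at 2.1; the strap runs to 87 mm from the hinge and clears the lid from about 1.4. Stiff hinge (0.15 N m): stays where it is left.
- latch_bar (a point): Centre of the latch's yellow grip bar: 18 mm thick, 40 mm long along the case's y, free at both ends, its centre 37 mm above the strap's top (strap 22 mm wide, under the bar's middle, 6 mm thick, resting 1.5 mm above the lid). With the latch at 0 it lies 62 mm in +x and 40 mm in +z (case frame) from the latch's hinge.
- latch_hinge (a point): Axis of the latch, along the case's y, in front of the case at (-128, -60, 87.5) mm in the case frame.
- lid (a joint): Lid hinge in rad: 0 shut, grows as the lid opens upward, away from the robot side, end at 1.75. Stiff hinge (0.5 N m): stays where it is left. Held shut by the latch.
- lid_bar (a point): Centre of the lid's green grip bar: 18 mm thick, 40 mm long along the case's y, free at both ends, centre 37 mm above the lid's top on a 12 mm stalk, 20 mm behind the lid's front edge. With the lid shut it lies 205 mm in -x and 45 mm in +z (case frame) from the lid's hinge and at y = +70 mm.
- lid_hinge (a point): Axis of the lid, along the case's y, at (110, 0, 75) mm in the case frame. The lid is 225 x 284 x 8 mm.
- cartridge: Spent orange plastic cartridge with a white neck, lying on the ledge: 100 mm long along its x, 34 mm wide along y (neck 22 mm), 30 mm high, 40 to 85 g. Origin: centre of its underside.
- dispenser: White push dispenser, bystander, 72 mm across, 162 mm tall. Origin under its centre.
- vial: Frosted glass vial with black cap, bystander, 44 mm across, 94 mm tall. Origin under its centre.
- tin: Silver bandage tin, bystander, 79 x 114 x 47 mm. Origin under its centre.
- ice_roller: Pink ice roller, bystander, lying, 190 mm long along its x, roller 75 mm wide and 52 mm high at +x. Origin under its middle.
- coaster: Round bamboo coaster, bystander, 100 mm across, 10 mm thick. Origin under its centre.
- cup: Blue cup, bystander, 72 mm across, 95 mm tall. Origin under its centre.
- jar: Amber jar with grey lid, bystander, 70 mm across, 75 mm tall. Origin under its centre.
There are look-alikes about, which are no part of the job. There is more than one size of the cartridge; the job needs the smallest.

How it is judged:
By the outcome, as a careful person would: the job done as asked, in the order asked, and still so for the second after the job is handed in, with the robot touching nothing.
It also fails if it takes over 72 s, if anything falls off the work surface, if the arm or the gripper's body presses on something with over 40 N, if the wrist force passes 120 N, or if a joint passes its speed limit or range.

### The arm

A 6-joint arm with a two-finger parallel gripper is mounted at the origin on the work surface. World frame = base frame: x ahead of the robot, y to its left, z up, the work surface at z = 0. Lengths are in m, angles in rad, forces in N, time in s.
With the tool pointing down it reaches from about 0.275 to 1 m from the base axis. Payload 8.4 kg.
Tool frame: the origin (TCP) lies on the centre line of the jaws, within the pads' length; the fingertips stand 17 mm ahead of it and the grasp point (between the pads) lies 2 mm behind it (bot.tcp_to_tips is the y of the fingertips in the tool frame, in m); y points along the fingers, z is the direction in which the jaws open and shut, and the axes are right-handed (so a half turn about y gives the same grasp; the last joint's range is limited). The gripper opens to 85 mm and grips with 20 to 120 N. Pads are 22 mm wide; open, the fingers measure 114 mm over their backs; the gripper's body (76 mm by 85 mm) begins 54 mm behind the grasp point. The pads swing forward as they close: fully open they stand 13 mm farther back than shut.
Start: joints at [1.167, 0.353, 1.633, -0, 1.155, -0.002], TCP at [0.244, 0.575, 0.248] pointing down, gripper open.
Joint ranges: [-2.63, 2.63], [-0.92, 2.1], [0.06, 2.66], [-1.3, 4.44], [0, 2.69], [-3.02, 3.02]. Speed limits (rad/s): [2.22, 2.22, 2.79, 3.14, 3.14, 3.14].

### API

Orientations are given as a unit quaternion [x, y, z, w].
In Python, from workcell import bot, hand, kinematics, get_obs, vision, hand_in gives the robot as it stands. The module is installed in compiled form; this text tells all that it offers. Calls block until the motion is done:
- bot.reach(position, orientation): joint-space move of the TCP to a pose.
- bot.servo_line(position, ori=None, velocity=0.15): straight line of the TCP; ori=None keeps the orientation; velocity is the mean speed in m/s.
- bot.goto_joints(angles): joint-space move.
- hand.move_gripper(opening, strength=None): finger opening in m; strength is the grip in N (None keeps the last); returns when the fingers have stopped.
- bot.dwell(seconds).
- kinematics.solve_ik(position, orientation): joint angles nearest the present ones, or None.
- get_obs(): the state.
- vision.read_camera(name): name is "side" or "top" or "wrist"; returns a dict with "frame" (400x640x3 uint8, red, green, blue), "intrinsics" (3x3 intrinsics, pixels), "view" (4x4, takes a point from world to camera coordinates). Camera axes: x right, y down, z forward; pixel columns grow to the right and rows downward; lengths in m; the calibration is good to about 2 mm. A picture is of the moment at which its call begins. There is no depth.
A pose or a line that the arm cannot do raises bot.IKError and nothing moves.
- hand_in(): hands the job in, once; it reports no verdict.
The state is a dict: "time_s": time; "joint_pos": joint angles; "joint_vel": joint speeds; "joint_efforts": joint torques, N m; "position": TCP position; "orientation": TCP orientation; "wrist_force": force on the tool from outside, world axes, zero at the start; "ft_torque": the same for the moment, N m; "gripper_width": finger opening in m.
Only numpy, scipy, OpenCV 4.12 (cv2) and the standard library are available. Lean on these libraries where they do the work, as an engineer would, in place of code of your own. Each camera call takes 0.05 s, during which the arm holds its last target.

## Working session

There is one attempt and no reset: what is moved stays moved. The work goes in short steps, each a Python script; the robot and the scene stay as the last script left them, time stands still between calls to the robot, and variables do not carry over. Pictures are saved under pics/ and viewed, and the job is handed in when it is done.

```bash
mkdir -p pics; ls; python3 - <<'E'
from workcell import bot, hand, kinematics, get_obs, vision
import cv2
for n in ["side","top","wrist"]:
    r=vision.read_camera(n); cv2.imwrite(f"pics/{n}0.png",r["frame"][:,:,::-1]); print(n,r["intrinsics"].tolist(),r["view"].round(4).tolist())
o=get_obs(); print({k:(v if not hasattr(v,'tolist') else v.tolist()) for k,v in o.items()}, bot.tcp_to_tips)
E
```

```text
pics
side [[445.7407228575233, 0.0, 319.1885969760636], [0.0, 445.7407228575233, 207.64123109132788], [0.0, 0.0, 1.0]] [[0.872, -0.4892, 0.0176, -0.4815], [-0.3117, -0.5826, -0.7506, 0.2473], [0.3774, 0.649, -0.6606, 1.0203], [0.0, 0.0, 0.0, 1.0]]
top [[374.36656259673197, 0.0, 326.39083042586014], [0.0, 374.36656259673197, 197.38579562215358], [0.0, 0.0, 1.0]] [[-0.0245, -0.9997, -0.0078, 0.021], [-0.9853, 0.0255, -0.1687, 0.5478], [0.1688, 0.0035, -0.9856, 1.0732], [0.0, 0.0, 0.0, 1.0]]
wrist [[306.21822490066535, 0.0, 318.52786757959666], [0.0, 306.21822490066535, 193.554348080008], [0.0, 0.0, 1.0]] [[0.3917, 0.9201, -0.0011, -0.6249], [0.8886, -0.3779, 0.26, -0.0341], [0.2388, -0.1028, -0.9656, 0.3788], [0.0, 0.0, 0.0, 1.0]]
{'time_s': 0.15, 'joint_pos': [1.1666061866169222, 0.3535580830680861, 1.6339533889248166, -3.4036061235566605e-06, 1.1552058028615435, -0.0024303534422097867], 'joint_vel': [0.0010326105581243304, 0.0004641277861647255, -0.0017579779109129395, 0.00212643138421271, -0.0002490774133705801, -0.00035117761118888074], 'joint_efforts': [0.00127741317555774, -60.56387901306152, -34.234042167663574, 0.0001898640084618819, 0.006144364160718396, -5.113031534165202e-05], 'position': [0.2442816185678968, 0.5749083808218948, 0.24769525927178043], 'orientation': [0.6932774811230825, -0.14116885918593086, 0.14101044882192007, -0.6924981882191588], 'wrist_force': [0.25176782712843315, 0.026587479989743208, 0.5590706028025416], 'ft_torque': [-0.022216044992764424, 0.05797017299623201, -0.04357219857939191], 'gripper_width': 0.08586142782597989} 0.017
```

View pics/side0.png

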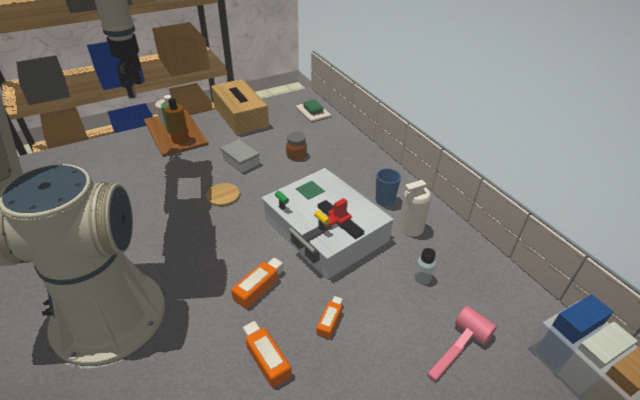

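View pics/top0.png

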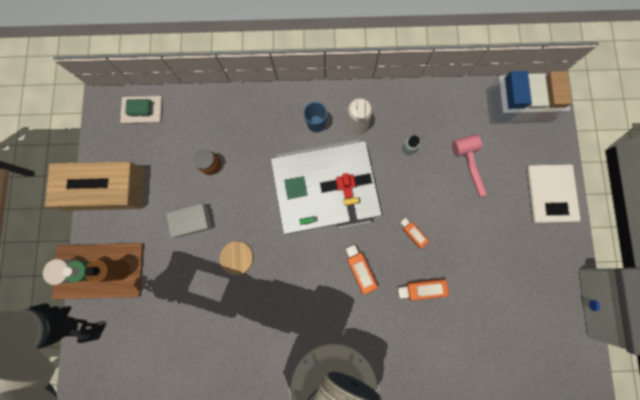

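View pics/wrist0.png

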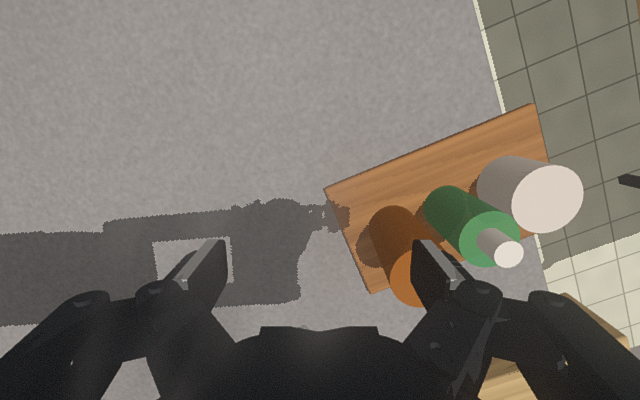

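The side view shows three orange cartridges, at (258,282), (266,355) and (330,316). In the top view they are at (361,270), (423,290) and (414,233). The one at top (414,233) / side (330,316) looks smallest. The case is at top (325,187), with the red fin (346,181), yellow bar (351,201) and green bar (308,220). I'll measure these and make one enlarged crop.

```bash
cat > h.py <<'E'
from workcell import bot, hand, kinematics, get_obs, vision, hand_in
import numpy as np, cv2
from scipy.spatial.transform import Rotation as R
def cam(n):
    r=vision.read_camera(n); return r["frame"],np.array(r["intrinsics"]),np.array(r["view"])
def ray(K,V,uv):
    d=np.linalg.inv(K)@np.array([uv[0],uv[1],1.]); Rm=V[:3,:3]
    d=Rm.T@d; return -Rm.T@V[:3,3], d/np.linalg.norm(d)
def onz(K,V,uv,z):
    c,d=ray(K,V,uv); return c+d*(z-c[2])/d[2]
def two(a,b):
    (c1,d1),(c2,d2)=a,b
    t=np.linalg.lstsq(np.stack([d1,-d2],1),c2-c1,rcond=None)[0]
    p,q=c1+t[0]*d1,c2+t[1]*d2; return (p+q)/2,np.linalg.norm(p-q)
def proj(K,V,p):
    q=V[:3,:3]@np.asarray(p)+V[:3,3]; q=K@q; return q[:2]/q[2]
def hsv(f): return cv2.cvtColor(f,cv2.COLOR_RGB2HSV)
def mask(f,col):
    h=hsv(f)
    rng={'orange':[(5,150,120),(15,255,255)],'yellow':[(22,150,120),(33,255,255)],'green':[(50,150,60),(75,255,255)]}
    if col=='red': return cv2.inRange(h,(0,170,90),(4,255,255))|cv2.inRange(h,(174,170,90),(180,255,255))
    return cv2.inRange(h,*rng[col])
def blobs(f,col,amin=15):
    n,l,s,c=cv2.connectedComponentsWithStats(mask(f,col))
    return [(int(s[i,4]),c[i].round(1).tolist(),s[i,:4].tolist()) for i in range(1,n) if s[i,4]>=amin]
E
python3 - <<'E'
from h import *
for n in ["side","top"]:
    f,K,V=cam(n)
    for c in ['orange','yellow','green','red']: print(n,c,blobs(f,c))
    if n=="top":
        # cartridge sizes at z=.015..
        m=mask(f,'orange'); cs,_=cv2.findContours(m,0,2)
        for c in cs:
            if cv2.contourArea(c)<60: continue
            P=np.array([onz(K,V,p[0],0.03)[:2] for p in c],np.float32)
            print(cv2.minAreaRect(P))
        a=cv2.resize(f[125:240,265:390],None,fx=4.8,fy=4.8,interpolation=cv2.INTER_CUBIC)
        cv2.imwrite('pics/topcase.png',a[:,:,::-1])
        a=cv2.resize(f[210:310,335:455],None,fx=3.3,fy=3.3,interpolation=cv2.INTER_CUBIC)
    else:
        b=cv2.resize(f[250:390,220:360],None,fx=2.8,fy=2.8,interpolation=cv2.INTER_CUBIC)
b=cv2.resize(b,(int(a.shape[0]),a.shape[0]))
cv2.imwrite('pics/cart.png',np.hstack([a,b])[:,:,::-1])
E
```

```text
side orange [(24, [179.8, 107.3], [178, 105, 5, 6]), (843, [172.1, 133.6], [145, 110, 62, 44]), (519, [252.1, 283.4], [232, 262, 45, 42]), (279, [328.9, 318.4], [317, 301, 25, 35]), (815, [266.2, 355.7], [246, 328, 45, 57])]
side yellow [(94, [321.4, 216.8], [315, 211, 14, 13])]
side green [(44, [280.5, 195.8], [276, 192, 10, 9])]
side red [(44, [340.2, 202.3], [335, 199, 11, 7]), (128, [336.5, 216.9], [329, 209, 22, 15])]
top orange [(120, [413.8, 235.1], [404, 223, 24, 25]), (302, [361.7, 272.1], [348, 253, 29, 41]), (15, [94.9, 260.1], [92, 259, 6, 3]), (33, [94.5, 280.8], [89, 279, 12, 5]), (319, [425.8, 288.7], [407, 279, 41, 21])]
top yellow [(54, [350.3, 201.2], [345, 199, 12, 6])]
top green []
top red [(263, [345.7, 183.9], [336, 175, 19, 23])]
((0.27278485894203186, -0.2797371745109558), (0.047927193343639374, 0.11424892395734787), 4.794807434082031)
((0.3237093687057495, -0.09218033403158188), (0.11218876391649246, 0.04779557138681412), 22.87925910949707)
((0.4306178689002991, -0.25590193271636963), (0.0761978030204773, 0.032829925417900085), 39.038875579833984)
```

View pics/cart.png

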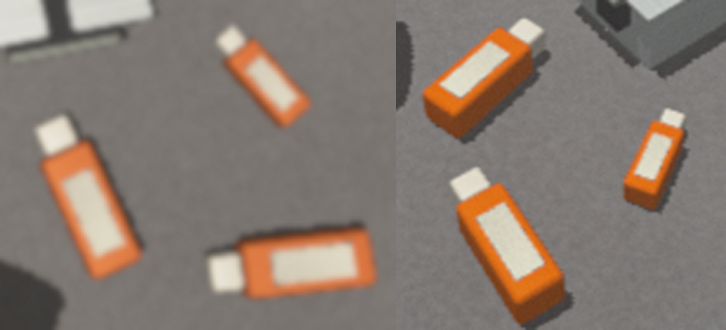

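View pics/topcase.png

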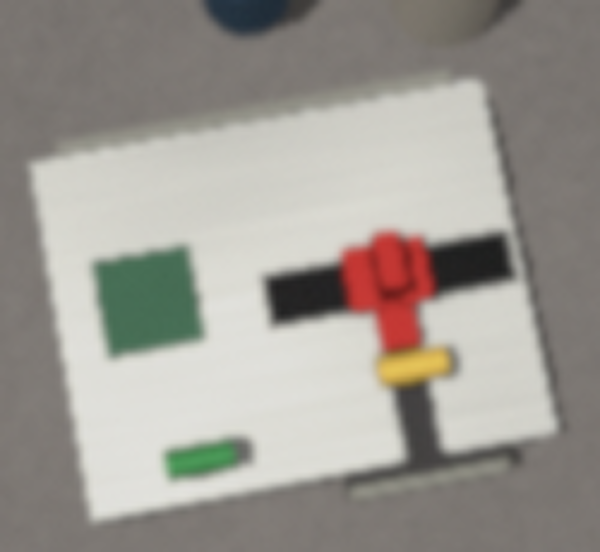

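The crop confirms it: at top (414,233) the body is about 76x33 mm plus the neck, roughly 100 mm overall. The other two bodies are about 113 mm, so this is the smallest. Next is the case pose from the lid corners, cross-checked against the coloured bars.

```bash
python3 - <<'E'
from h import *
f,K,V=cam('top'); g,Ks,Vs=cam('side')
c=[(33,160),(483,80),(560,432),(92,520)]
P=[onz(K,V,(u/4.8+265-.4,v/4.8+125-.4),0.083)[:2] for u,v in c]  # BL(+x,+y), (+x,-y), (-x,-y), (-x,+y)
P=np.array(P); print(P.round(4), [np.linalg.norm(P[i]-P[(i+1)%4]).round(4) for i in range(4)])
L=np.array([(.110,.142),(.110,-.142),(-.115,-.142),(-.115,.142)])
# rigid fit
lc,pc=L.mean(0),P.mean(0); H=(L-lc).T@(P-pc); th=np.arctan2(H[0,1]-H[1,0],H[0,0]+H[1,1])
Rz=np.array([[np.cos(th),-np.sin(th)],[np.sin(th),np.cos(th)]]); t=pc-Rz@lc
print('case',t,th, (P-(L@Rz.T+t)).round(4).tolist())
def W(p): return np.r_[Rz@np.array(p[:2])+t,p[2]]
pts={'fin':(-.005,-.06,.145),'yel':(-.066,-.06,.1275),'grn':(-.095,.07,.120)}
for n,p in pts.items(): print(n,W(p).round(4),'top',proj(K,V,W(p)).round(1),'side',proj(Ks,Vs,W(p)).round(1))
def sub(im,col,box):
    m=mask(im,col); return m
my=[blobs(f,'yellow')[0][1],blobs(g,'yellow')[0][1]]
print('yel tri',two(ray(K,V,my[0]),ray(Ks,Vs,my[1])))
h=hsv(f)[210:230,295:320]; m=cv2.inRange(h,(45,110,40),(80,255,255)); ys,xs=np.nonzero(m); gc=(xs.mean()+295,ys.mean()+210); print('grn top',gc,len(xs))
hs=hsv(g)[185:212,265:300]; m=cv2.inRange(hs,(45,110,40),(80,255,255)); ys,xs=np.nonzero(m); gs=(xs.mean()+265,ys.mean()+185)
print('grn tri',gs,two(ray(K,V,gc),ray(Ks,Vs,gs)))
a=g.copy()
for p in list(pts.values())+[(x,y,.083) for x,y in L]+[(-.11,y,0) for y in(-.14,.14)]:
    q=proj(Ks,Vs,W(p)); cv2.circle(a,(int(round(q[0])),int(round(q[1]))),1,(255,0,255),-1)
a=cv2.resize(a[150:290,240:420],None,fx=4,fy=4,interpolation=cv2.INTER_CUBIC); cv2.imwrite('pics/sidechk.png',a[:,:,::-1])
# cartridge
m=mask(f,'orange'); 
for nm,box in (('small',(395,428,212,250)),):
    x0,x1,y0,y1=box; h=hsv(f)[y0:y1,x0:x1]; m=cv2.inRange(h,(0,70,90),(20,255,255))
    cs,_=cv2.findContours(m,0,2); cc=max(cs,key=cv2.contourArea)
    q=np.array([onz(K,V,(p[0][0]+x0,p[0][1]+y0),.03)[:2] for p in cc],np.float32); r=cv2.minAreaRect(q); print(r,cv2.boxPoints(r))
E
```

```text
[[ 0.6641  0.166 ]
 [ 0.7078 -0.1123]
 [ 0.4878 -0.149 ]
 [ 0.4424  0.1309]] [np.float64(0.2817), np.float64(0.223), np.float64(0.2836), np.float64(0.2245)]
case [0.57801068 0.00930552] 0.15939509329388693 [[0.0001, -0.0009], [-0.0014, 0.0011], [0.0008, 0.0001], [0.0005, -0.0003]]
fin [ 0.5826 -0.0507  0.145 ] top [346.9 178.5] side [340.8 202.2]
yel [ 0.5224 -0.0604  0.1275] top [350.8 201. ] side [321.5 217.4]
grn [0.4731 0.0633 0.12  ] top [306.5 220.2] side [281.6 197.2]
yel tri (array([ 0.52188152, -0.05897738,  0.12922903]), np.float64(0.0004991553676584742))
grn top (np.float64(306.6511627906977), np.float64(220.18604651162792)) 43
grn tri (np.float64(281.2105263157895), np.float64(196.7763157894737)) (array([0.47240999, 0.06304079, 0.12213963]), np.float64(0.0009511568523630531))
((0.4312560558319092, -0.25565940141677856), (0.08245746791362762, 0.04117627069354057), 38.601417541503906) [[ 0.38619068 -0.26529223]
 [ 0.41188052 -0.2974717 ]
 [ 0.47632143 -0.24602658]
 [ 0.4506316  -0.2138471 ]]
```

View pics/sidechk.png

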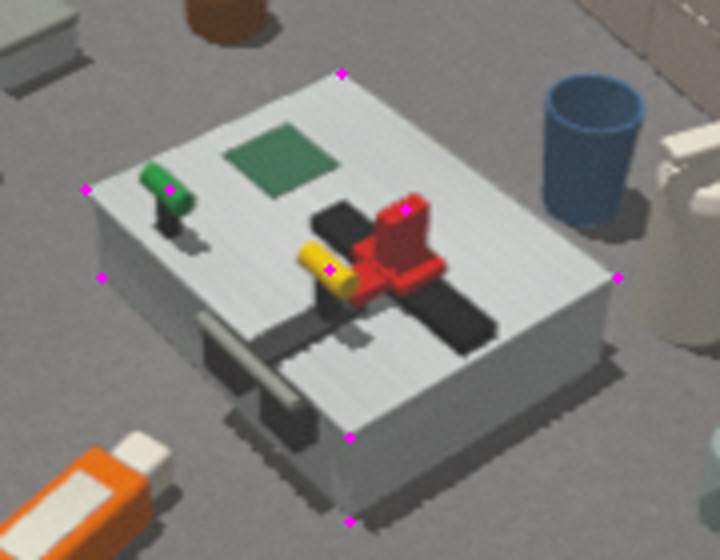

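The pose checks out: the projected lid corners and bars land on the real ones, and triangulation agrees within 2 mm. The case is at (0.578, 0.009) with yaw 0.159. Now I'll grip the fin and feel which way the tab gives.

```bash
cat >> h.py <<'E'
TH=0.1594; T=np.array([.5780,.0093])
RZ=np.array([[np.cos(TH),-np.sin(TH)],[np.sin(TH),np.cos(TH)]])
def W(x,y,z): return np.r_[RZ@np.array([x,y])+T,z]
def down(yaw):  # jaw direction at world yaw, tool y down
    z=np.array([np.cos(yaw),np.sin(yaw),0]); y=np.array([0,0,-1.]); x=np.cross(y,z)
    return R.from_matrix(np.stack([x,y,z],1)).as_quat()
def pick(p,yaw):
    best=None
    for k in (0,np.pi):
        q=down(yaw+k); j=kinematics.solve_ik(list(p),list(q))
        if j is not None and (best is None or abs(j[5])<abs(best[1][5])): best=(q,np.array(j))
    return best
def fy():  # wrist force in case axes
    f=np.array(get_obs()['wrist_force']); return np.r_[RZ.T@f[:2],f[2]]
def cpos():
    p=np.array(get_obs()['position']); return np.r_[RZ.T@(p[:2]-T),p[2]]
def st(): print('t',round(get_obs()['time_s'],2),'tcp_case',cpos().round(4),'F',fy().round(1),'w',round(get_obs()['gripper_width'],4))
def go(x,y,z,v=.15): bot.servo_line(list(W(x,y,z)),None,v)
YJ=TH+np.pi/2
E
python3 - <<'E'
from h import *
p=W(-.005,-.06,.22); b=pick(p,YJ); print(b)
for q in [W(-.066,-.06,.14),W(.17,.07,.28),W(.15,.07,.38)]: print(pick(q,YJ)[1].round(2))
bot.reach(list(p),list(b[0])); hand.move_gripper(.05,30); st()
go(-.005,-.06,.130,.12); st(); hand.move_gripper(0.0,30); st()
E
```

```text
(array([-0.05629677,  0.70486217, -0.70486217,  0.05629677]), array([-8.94281571e-02,  3.19706083e-01,  1.74935258e+00, -4.44089210e-16,
        1.07253400e+00,  1.32196817e+00]))
[-0.12  0.34  1.94 -0.    0.87  1.29]
[0.14 0.51 1.32 0.   1.31 1.55]
[0.14 0.43 1.24 0.   1.48 1.55]
t 3.32 tcp_case [-0.005  -0.0599  0.22  ] F [-0.2  0.7 -0.2] w 0.0496
t 4.22 tcp_case [-0.0045 -0.0601  0.1306] F [-0.8 -0.9  0.4] w 0.0497
t 4.62 tcp_case [-0.0045 -0.06    0.1308] F [-1.4  2.1  6.3] w 0.0154
```

```bash
python3 - <<'E'
from h import *
def slide(s):
    y=-.06
    for k in range(1,14):
        t=min(.003*k,.036)
        go(-.005,-.06+s*t,.130,.05); bot.dwell(.05); f=fy()[1]; print(round(t,3),cpos()[1].round(4)+.06,round(f,1))
        if abs(f)>14: return t
        if t>=.036: return t
t=slide(1)
if t<.024:
    go(-.005,-.06,.130,.08); print('back'); slide(-1)
st()
E
```

```text
0.003 0.002700000000000001 -1.7
0.006 0.005600000000000001 -1.0
0.009 0.008599999999999997 -0.5
0.012 0.010099999999999998 -9.0
0.015 0.0109 -22.2
back
0.003 -0.0034000000000000002 -0.0
0.006 -0.006199999999999997 0.6
0.009 -0.009099999999999997 0.5
0.012 -0.0121 1.5
0.015 -0.015100000000000002 1.4
0.018 -0.018100000000000005 0.8
0.021 -0.021100000000000008 0.5
0.024 -0.024099999999999996 1.3
0.027 -0.0271 1.0
0.03 -0.030100000000000002 1.5
0.033 -0.033100000000000004 0.9
0.036 -0.0339 13.4
t 10.06 tcp_case [-0.0044 -0.0939  0.1309] F [ 1.1 13.4  9.4] w 0.0153
```

The tab stops dead at about +0.01, and in −y it goes to its end at −0.034. Next I'll hold the latch bar by both ends so it can pivot between the pads, and swing it along its arc.

```bash
python3 - <<'E'
from h import *
hand.move_gripper(.045); go(-.005,-.0935,.20,.2); 
f,K,V=cam('top'); cv2.imwrite('pics/top1.png',cv2.resize(f[110:260,250:430],None,fx=4,fy=4)[:,:,::-1])
go(-.066,-.06,.20,.2); hand.move_gripper(.06); go(-.066,-.06,.1265,.12); st()
hand.move_gripper(.0,40); bot.dwell(.1); st()
a0=np.arctan2(.040,.062); r=np.hypot(.062,.040)
go(-.128+r*np.cos(a0+.12),-.06,.0855+r*np.sin(a0+.12),.05); st()
E
```

```text
t 12.57 tcp_case [-0.0656 -0.0601  0.1269] F [-0.4  0.5  0.3] w 0.0602
t 12.97 tcp_case [-0.0653 -0.0598  0.1275] F [-0.4  4.2  6.9] w 0.0395
t 13.28 tcp_case [-0.0701 -0.0598  0.1335] F [3.5 3.7 0.1] w 0.0389
```

View pics/top1.png

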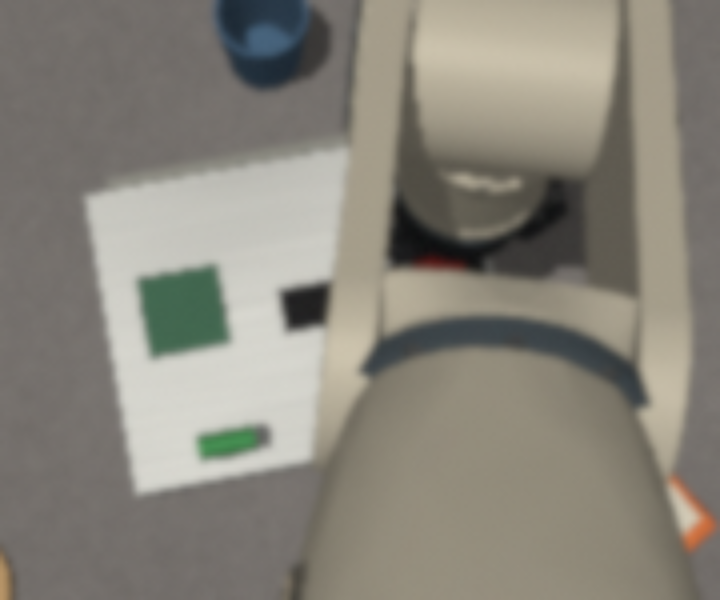

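The arm hides the tab in this view, but 0.12 rad at only 3.5 N shows the latch isn't jammed. I'll continue the arc.

```bash
python3 - <<'E'
from h import *
a0=np.arctan2(.040,.062); r=np.hypot(.062,.040)
for ph in np.r_[np.arange(.3,1.9,.2),1.95]:
    go(-.128+r*np.cos(a0+ph),-.06,.0855+r*np.sin(a0+ph),.09); F=fy()
    print(round(ph,2),cpos().round(4),F.round(1))
    if np.linalg.norm(F)>30: print('stop');break
f,K,V=cam('side'); cv2.imwrite('pics/side2.png',cv2.resize(f[130:300,230:430],None,fx=3.5,fy=3.5)[:,:,::-1]); st()
E
```

```text
0.3 [-0.0798 -0.0599  0.1427] [3.3 5.1 1.1]
0.5 [-0.092  -0.0599  0.1508] [2.8 4.  1.7]
0.7 [-0.1056 -0.06    0.1565] [3.  3.9 2.1]
0.9 [-0.1198 -0.06    0.1596] [2.4 4.3 5.3]
1.1 [-0.1346 -0.0601  0.1596] [2.2 4.3 7.4]
1.3 [-0.1495 -0.0601  0.1566] [-0.7  3.3  9.1]
1.5 [-0.1636 -0.0601  0.1504] [-1.   1.7  5.2]
1.7 [-0.1756 -0.0602  0.1418] [-0.4  1.1  0.8]
1.95 [-0.1877 -0.0602  0.1284] [ 1.1 -0.5  0.9]
t 16.21 tcp_case [-0.1876 -0.0602  0.1285] F [ 0.5 -0.8  1.1] w 0.0389
```

View pics/side2.png

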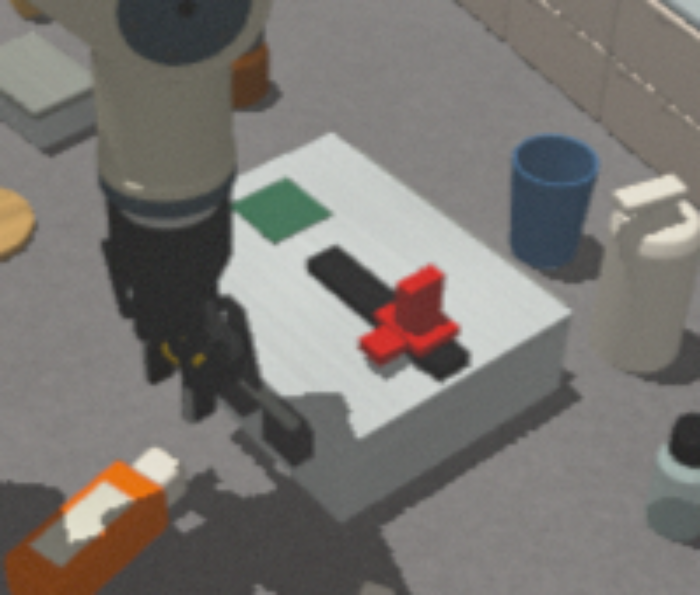

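The latch stands over towards the robot and the red tab sits at its −y end. Releasing it and lifting the lid by the ends of its green bar.

```bash
python3 - <<'E'
from h import *
hand.move_gripper(.06); go(-.1877,-.06,.26,.25)
go(-.095,.07,.22,.25); go(-.095,.07,.119,.12); st()
hand.move_gripper(0.,60); bot.dwell(.1); st()
a0=np.arctan2(.045,-.205); r=np.hypot(.205,.045)
for ph in np.r_[.06,np.arange(.2,1.6,.2),1.55,1.68]:
    go(.110+r*np.cos(a0-ph),.07,.073+r*np.sin(a0-ph),.12); F=fy()
    print(round(ph,2),cpos().round(4),F.round(1))
    if np.linalg.norm(F)>40: print('stop');break
f,K,V=cam('side'); cv2.imwrite('pics/side3.png',cv2.resize(f[30:300,180:480],None,fx=2.2,fy=2.2)[:,:,::-1]); st()
E
```

```text
t 19.02 tcp_case [-0.0945  0.0698  0.1196] F [-0.4 -0.3 -0.1] w 0.0597
t 19.43 tcp_case [-0.0945  0.0702  0.12  ] F [-1.2  1.7  7.1] w 0.0391
0.06 [-0.0917  0.0702  0.1306] [ 1.2  1.2 -1.5]
0.2 [-0.0822  0.0702  0.1575] [ 0.7  3.4 -2.8]
0.4 [-0.0613  0.0703  0.1939] [ 1.1  4.9 -2.7]
0.6 [-0.0342  0.0704  0.2251] [ 0.5  5.3 -2.2]
0.8 [-0.001   0.0705  0.2503] [ 0.8  6.1 -3.1]
1.0 [0.0367 0.0707 0.2684] [ 1.6  6.9 -2.7]
1.2 [0.0773 0.0709 0.2789] [-0.1  8.  -2. ]
1.4 [0.1195 0.0712 0.2814] [ 0.6  7.4 -1.2]
1.55 [0.1511 0.0713 0.278 ] [0.5 7.3 0.7]
1.68 [0.1779 0.0714 0.2713] [1.1 8.9 2.3]
t 23.9 tcp_case [0.1777 0.0715 0.2714] F [2.1 8.1 2. ] w 0.0379
```

View pics/side3.png

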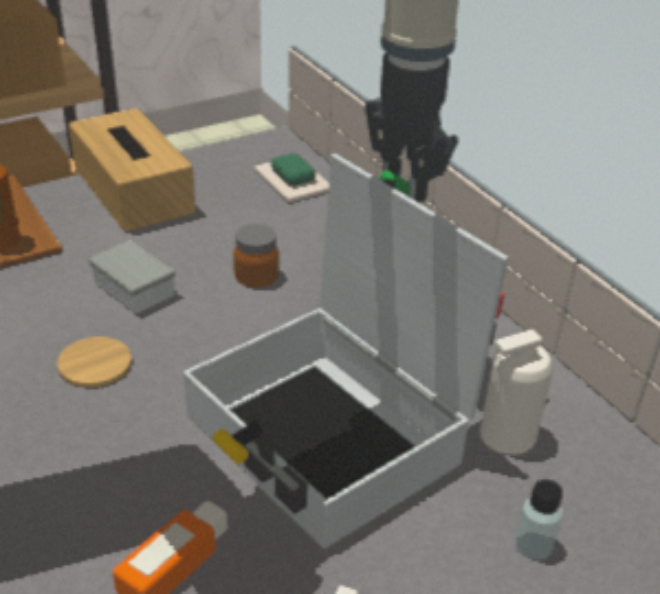

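The lid stands open at 1.68 rad and the case is empty. Releasing and moving over the small cartridge, then measuring it again with the wrist camera.

```bash
python3 - <<'E'
from h import *
hand.move_gripper(.06); go(.1777,.0714,.40,.25); go(-.05,0,.40,.3)
p=np.array([.4315,-.2555,.20]); b=pick(p,np.radians(128.6)); print(b[1].round(2))
bot.reach(list(p),list(b[0])); hand.move_gripper(.07); st()
f,K,V=cam('wrist'); cv2.imwrite('pics/wrist4.png',f[:,:,::-1])
for n,bl in (('wrist',blobs(f,'orange',200)),): print(bl)
m=mask(f,'orange'); cs,_=cv2.findContours(m,0,2)
for c in cs:
    if cv2.contourArea(c)<300: continue
    q=np.array([onz(K,V,x[0],.03)[:2] for x in c],np.float32); print(cv2.minAreaRect(q))
f,K,V=cam('top'); cv2.imwrite('pics/top4.png',f[:,:,::-1])
f,K,V=cam('side'); cv2.imwrite('pics/side4.png',f[:,:,::-1])
E
```

```text
[-0.54  0.22  1.94 -0.    0.98  0.36]
t 27.4 tcp_case [-0.186  -0.238   0.2004] F [ 0.  -0.3 -1. ] w 0.0701
[(5436, [125.9, 158.1], [82, 99, 81, 125]), (1755, [270.9, 298.2], [239, 269, 61, 58])]
((0.2919076979160309, -0.2973625063896179), (0.042386963963508606, 0.07991216331720352), 4.67357873916626)
((0.3242681920528412, -0.09408916532993317), (0.12122460454702377, 0.06585559248924255), 23.044198989868164)
```

View pics/wrist4.png

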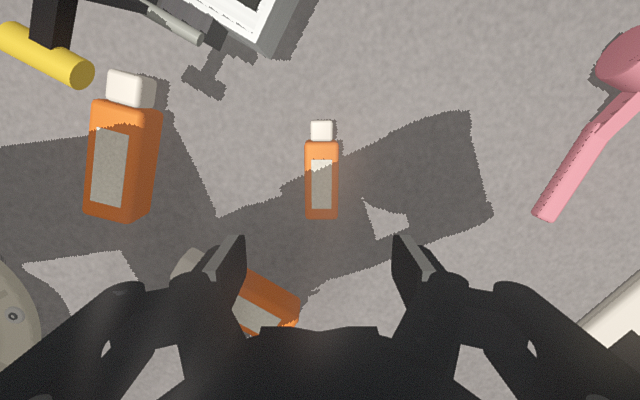

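View pics/side4.png

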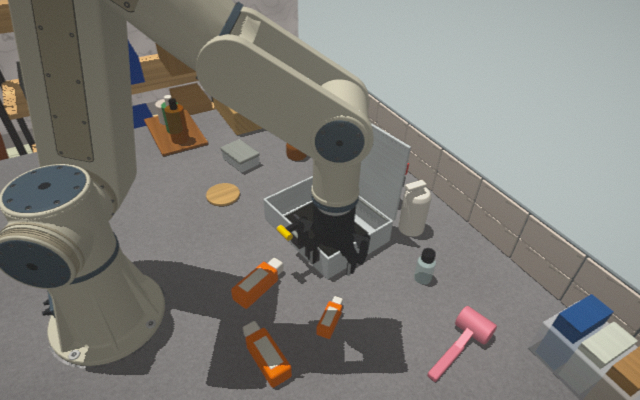

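The wrist view shows the small cartridge straight ahead: columns 305–338, neck tip at row 120, body rows 142–218. It is aligned with the jaws. I'll compute its centre.

```bash
python3 - <<'E'
from h import *
f,K,V=cam('wrist')
for uv in [(305,142),(338,142),(306.5,218),(338.5,218),(322,120)]: print(uv,onz(K,V,uv,.03)[:2].round(4))
P=np.mean([onz(K,V,u,.03) for u in [(305.5,141.5),(338,141.5),(306,218),(338,218)]],0); print('body centre',P.round(4))
a=onz(K,V,(322,141.5),.03)-onz(K,V,(322.3,218),.03); print(np.degrees(np.arctan2(a[1],a[0])),np.linalg.norm(a))
p=P+a/np.linalg.norm(a)*.005; p[2]=.05; q=get_obs()['orientation']
bot.servo_line([p[0],p[1],.05],None,.15); 
bot.servo_line([p[0],p[1],.025],None,.06); st()
hand.move_gripper(0.,35); st()
bot.servo_line([p[0],p[1],.06],None,.1)
g,_,_=cam('side'); cv2.imwrite('pics/side5.png',cv2.resize(g[200:360,230:430],None,fx=3.5,fy=3.5)[:,:,::-1]);st()
E
```

```text
(305, 142) [ 0.4534 -0.2216]
(338, 142) [ 0.4731 -0.2464]
(306.5, 218) [ 0.3935 -0.2702]
(338.5, 218) [ 0.414  -0.2959]
(322, 120) [ 0.4796 -0.2215]
body centre [ 0.4336 -0.2583  0.03  ]
38.98005160062939 0.07759015660822947
t 29.32 tcp_case [-0.1809 -0.2386  0.0246] F [-0.1 -0.1 -0.3] w 0.07
t 29.73 tcp_case [-0.1804 -0.239   0.0254] F [-0.7  0.1  4.1] w 0.0331
t 30.28 tcp_case [-0.1809 -0.2386  0.0597] F [ 0.3  0.4 -1. ] w 0.0333
```

View pics/side5.png

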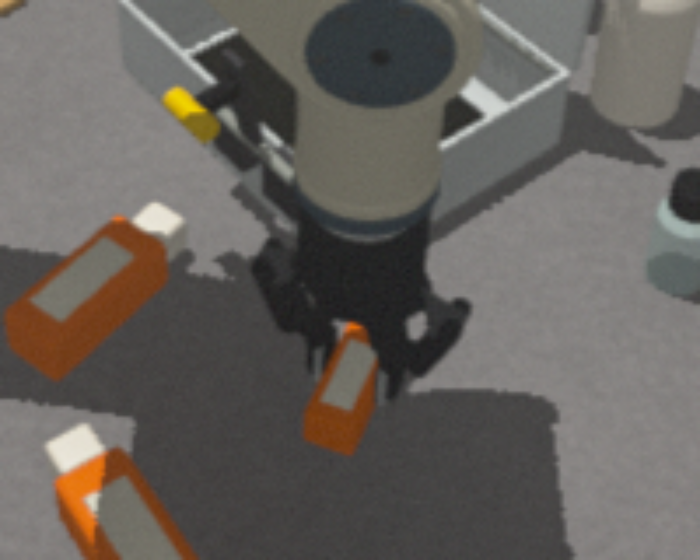

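It is held at 33 mm width and lifted. Carrying it over the latch and into the case.

```bash
python3 - <<'E'
from h import *
p=get_obs()['position']; bot.servo_line([p[0],p[1],.28],None,.25)
go(-.02,.03,.28,.25); go(-.02,.03,.07,.2); st(); go(-.02,.03,.034,.06); st()
if fy()[2]<6: go(-.02,.03,.0315,.04); st()
hand.move_gripper(.06); go(-.02,.03,.10,.12); go(-.02,.03,.36,.3); 
b=pick([.30,.30,.36],YJ); bot.reach([.30,.30,.36],list(b[0])); st()
for n in('side','top'):
    f,_,_=cam(n); cv2.imwrite(f'pics/{n}6.png',f[:,:,::-1])
E
```

```text
t 33.92 tcp_case [-0.0193  0.0298  0.071 ] F [-0.6  0.7 -0.2] w 0.033
t 34.67 tcp_case [-0.02    0.03    0.0339] F [-0.3  0.5 -0.7] w 0.0334
t 34.92 tcp_case [-0.0199  0.03    0.0316] F [-0.3 -1.  -1.2] w 0.0335
t 38.7 tcp_case [-0.2281  0.3309  0.3596] F [ 0.4 -0.6  0.3] w 0.0601
```

View pics/side6.png

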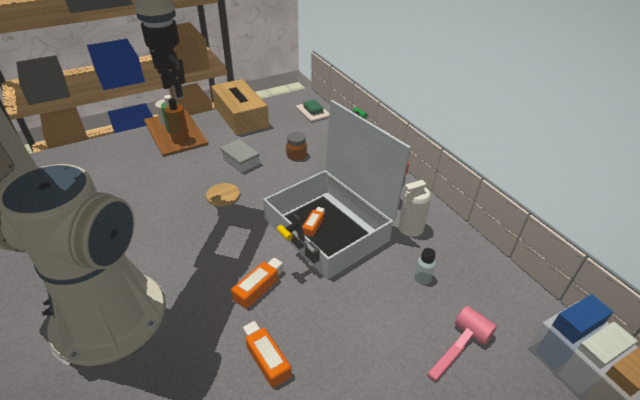

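View pics/top6.png

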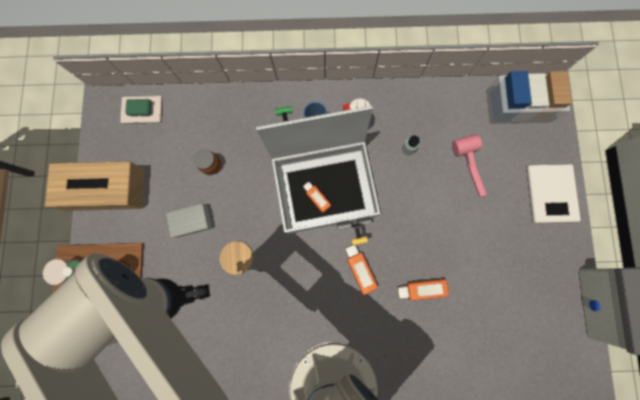

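Side (313,221) and top (316,197) show the cartridge flat inside the case, the lid open and the latch forward. The bystanders are at the same pixels as at the start. Handing in.

```bash
python3 - <<'E'
from h import *
st(); print(hand_in())
E
```

```text
t 38.8 tcp_case [-0.228   0.3309  0.3598] F [ 1.1 -0.4 -0.4] w 0.0604
the job is handed in; nothing more can be done
None
```

The smallest orange cartridge is lying in the take-back case with the lid standing open. I handed the job in at 38.8 s of the 72 s allowed.

- **Tab:** it stopped dead at about +0.01 m (22 N felt), so I slid it the other way to its end at −0.034 m.
- **Latch:** I held the yellow bar by its ends and swung it over to about 1.95 rad.
- **Lid:** I lifted it by the green bar to about 1.68 rad.
- **Cartridge:** the one I picked has a body of about 77 x 33 mm, roughly 100 mm with the neck. The two look-alikes have bodies of about 113 mm.

In the last side and top pictures the cartridge lies flat inside and the lid and latch have stayed where I left them. The gripper is well clear. By eye, the bystanders and the two larger cartridges are at the same pixels as at the start. I did not measure them individually.

No check failed or disagreed, but in one top view the arm hid the tab. I confirmed the tab from the side view and from the latch swinging freely.

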